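Push home the locks at closing time

ROBOT

A 6-joint arm with a two-finger parallel gripper is mounted at the origin on the work surface. World frame = base frame: x ahead of the robot, y to its left, z up, the work surface at z = 0. Lengths are in m, angles in rad, forces in N, time in s.
With the tool pointing down it reaches from about 0.375 to 0.975 m from the base axis. Payload 3.8 kg.
Tool frame: the origin (TCP) lies at the centre of the arm's flange, where the gripper is bolted on; the fingertips stand 173 mm ahead of it and the grasp point (between the pads) lies 155 mm ahead of it (bot.tip_reach is the distance from the TCP to the fingertips, in m); z points along the fingers, y is the line along which they close (so a half turn about z gives the same grasp; the last joint's range is limited). The gripper opens to 85 mm and grips with 20 to 120 N. Pads are 22 mm wide; open, the fingers measure 114 mm over their backs; the gripper's body (76 mm by 85 mm) begins 54 mm behind the grasp point. The pads swing forward as they close: fully open they stand 13 mm farther back than shut.
Start: joints at [-1.36, 0.264, 1.604, -0, 1.274, -0.037], TCP at [0.166, -0.654, 0.405] pointing down, gripper open.
Joint ranges: [-2.63, 2.63], [-0.94, 2.18], [0.31, 2.57], [-1.31, 4.45], [0, 2.66], [-2.55, 2.55]. Speed limits (rad/s): [2.57, 2.57, 3.14, 3.14, 3.14, 3.14].

INTERFACE

Orientations are given as a rotation vector (axis times angle).
In Python, from workcell import bot gives the robot as it stands.
- The arm moves only by the tool drive_tool, never from a script. Its arguments are lists of equal length, an entry for each row: "claw": the finger opening in mm, from 0 to 85.4; "slide": the shift along the world's x, y, z each as a share of 0.5 m, from -1 to 1, a list of three; "yaw": the turn about the world's z as a share of 180 degrees, from -1 to 1. A call has 1 to 8 rows; each row is the pose to reach, as a shift and turn from the pose commanded when the call began, turning the shorter way round; what a row does not reach only later rows make up. A row lasts 1/12 s, in which the tool goes at most 41.7 mm and 7.16 degrees, less where a joint would pass 70% of its speed; a pose out of reach is approached as far as the arm can. A call with a number of a shift or a turn outside -1 to 1 is refused whole. A call with a gripper value outside its range is refused whole. The fingers move at their own pace and stop on an object; "newtons" is the grip in N (left out, the last holds). Time passes only in rows, so rows that repeat a pose let the fingers close. It gives the time, the measured TCP pose, the force, the opening and the grip force at its end, in the units of the state.
- bot.read_state(): the state, without advancing time (a new reading comes with each control period).
- bot.read_camera(name): name is "scene" or "top"; returns a dict with "color" (384x512x3 uint8, red, green, blue), "depth" (384x512 float32, m along the optical axis (not along the pixel's ray), 0 where there is no reading), "mtx" (3x3 intrinsics, pixels), "eye" and "rotation" of the camera in the world. Camera axes: x right, y up, looking along -z (the intrinsics and any distortion apply to the point x, -y, -z); pixel columns grow to the right and rows downward; lengths in m; the calibration is good to about 2 mm. A picture is of the moment at which its call begins.
- bot.finish_job(): hands the job in; it is judged then, once.
The state is a dict: "time": time; "q": joint angles; "joint_vel": joint speeds; "joint_torque": joint torques, N m; "tool_pos": TCP position; "tcp_rot": TCP orientation; "wrist_force": force on the tool from outside, world axes, zero at the start; "torque": the same for the moment, N m; "width": opening from 0.0 (shut) to 1.0 (fully open); "grip_force": force on a finger pad.
Only numpy, scipy, OpenCV 4.12 (cv2) and the standard library are available. Lean on these libraries where they do the work, as an engineer would, in place of code of your own. Each camera call takes 0.05 s, during which the arm holds its last target. There are 200 camera calls.

TASK

Lock up the locksmith's counter for the night: gently press the push lock on the wide flat cash box all the way in, then the one on the round coin tin, then the one on the narrow key box, in that order. Each lock stays in when pressed. Nothing is to be picked up: leave the boxes and everything else on the counter where they stand.

Things in the scene. Friction and masses are not known exactly. Their poses are not given: they have to be found in the camera images.
- cash_box: The wide flat grey steel cash box, 155 mm (its x) x 205 mm (its y) x 80 mm high, 1.3 to 2.3 kg, loose on the counter; origin at the centre of its underside, its front faces its -x. On the lid: a fixed bar handle along y at x = +25 mm, 90 mm long and rising 20 mm over the lid, and the push lock at x = -45, y = 0 mm.
- cash_lock_top (a point): Top centre of the cash box's push lock, the face to press: an upright brass cap 24 mm across, in an aluminium collar (36 mm across, 4 mm high). Fully out its top is 104 mm above the counter, 24 above the lid. A spring under the cap (2.5 N/mm, up to 8 mm) yields 1.6 mm, then the lock slides down 12 mm at a steady 4 N to its stop, then the spring yields again.
- cash_lock (a joint): Travel of the cash box's push lock in m: 0 fully out, 0.012 fully home at its stop; starts between 0 and 0.002. The cap moves on top of this by its spring's yield. The lock stays where it is left, and the top is then 12 mm lower.
- coin_tin: The round grey steel coin tin, 96 mm across, 115 mm high, 0.7 to 1.3 kg, loose on the counter; origin at the centre of its underside. Its push lock is at the middle of the lid, beside a coin slot.
- coin_lock_top (a point): Top centre of the coin tin's push lock, the face to press: an upright brass cap 24 mm across, in an aluminium collar (36 mm across, 4 mm high). Fully out its top is 139 mm above the counter, 24 above the lid. A spring under the cap (2.5 N/mm, up to 8 mm) yields 1.6 mm, then the lock slides down 12 mm at a steady 4 N to its stop, then the spring yields again.
- coin_lock (a joint): Travel of the coin tin's push lock in m: 0 fully out, 0.012 fully home at its stop; starts between 0 and 0.002. The cap moves on top of this by its spring's yield. The lock stays where it is left, and the top is then 12 mm lower.
- key_box: The narrow upright grey steel key box, 85 mm (its x) x 125 mm (its y) x 100 mm high, 1.0 to 1.8 kg, loose on the counter; origin at the centre of its underside. Its push lock is on top at x = 0, y = +25 mm.
- key_lock_top (a point): Top centre of the key box's push lock, the face to press: an upright brass cap 24 mm across, in an aluminium collar (36 mm across, 4 mm high). Fully out its top is 124 mm above the counter, 24 above the lid. A spring under the cap (2.5 N/mm, up to 8 mm) yields 1.6 mm, then the lock slides down 12 mm at a steady 4 N to its stop, then the spring yields again.
- key_lock (a joint): Travel of the key box's push lock in m: 0 fully out, 0.012 fully home at its stop; starts between 0 and 0.002. The cap moves on top of this by its spring's yield. The lock stays where it is left, and the top is then 12 mm lower.
- padlock: Bystander, loose: brass padlock lying flat on the cash box's lid behind its handle's end, body 44 x 40 x 18 mm, steel shackle; origin under its body's centre
- lever_handle: Bystander, loose: steel door lever standing on its round 52 mm rose, 57 mm high, lever 112 mm long along its y; origin under the rose's centre
- door_knob: Bystander, loose: brass door knob standing on its 60 mm rose, 62 mm high; origin under its centre
- oil_can: Bystander, loose: aluminium spray can, 48 mm across, 115 mm high, standing; origin under its centre
- screwdriver: Bystander, loose: screwdriver 180 mm long lying on the counter along its x; origin under its middle
- lock_cylinder: Bystander, loose: small brass door-lock cylinder 62 mm long, 34 mm high, 17 mm wide, lying along its x; origin under its middle
- stock_carton: Bystander, loose: white carton 60 x 95 x 45 mm; origin under its centre
- mug: Bystander, loose: white mug, 76 mm across, 88 mm high, handle at its +y; origin under its centre
Mind the look-alikes: they are no part of the job. What is shaped like the key_box but blue or turquoise is not meant. Leave any green look-alike of the coin_tin alone.

How it is judged:
By the outcome, as a careful person would: the job done as asked, in the order asked, and still so for the second after the job is handed in, with the robot touching nothing.
It also fails if it takes over 51 s, if anything falls off the work surface, if the arm or the gripper's body presses on something with over 40 N, if the wrist force passes 120 N, or if a joint passes its speed limit or range.

## Working session

There is one attempt and no reset: what is moved stays moved. The work goes in short steps, Python scripts to look and compute and a tool call to move; the robot and the scene stay as the last step left them, time stands still between calls to the robot, and variables do not carry over. Pictures are saved under pics/ and viewed, at most 10 in all, crops included, and the job is handed in when it is done.

Besides the shell and the picture viewer there is one more tool, called after "Call:" in YAML: its name, and indented under it one key for each argument. drive_tool: Moves the arm, as the interface text tells. Shift numbers are shares of 0.5 m and turn numbers shares of 180 degrees, none past 1 either way. Its arguments: {"type":"object","properties":{"claw":{"type":"array","items":{"type":"number"}},"slide":{"type":"array","items":{"type":"array","items":{"type":"number"}}},"yaw":{"type":"array","items":{"type":"number"}},"newtons":{"type":"number"}},"required":["claw","slide","yaw"]}

```bash
mkdir -p pics; cat > h.py <<'E'
import numpy as np, cv2
from workcell import bot
def cloud(c):
    K=c["mtx"];d=c["depth"];v,u=np.mgrid[:d.shape[0],:d.shape[1]]
    p=np.stack([(u-K[0,2])/K[0,0]*d,-(v-K[1,2])/K[1,1]*d,-d],-1)
    return p@np.array(c["rotation"]).T+np.array(c["eye"])
E
python3 - <<'E'
from h import *
for n in("top","scene"):
    c=bot.read_camera(n);np.savez(n+".npz",**c)
    cv2.imwrite(f"pics/{n}0.png",cv2.resize(c["color"][...,::-1],(800,600),interpolation=cv2.INTER_CUBIC))
    print(n,c["eye"],c["rotation"],c["mtx"], c.keys())
s=bot.read_state();print(s)
E
```

```text
top [ 0.40725295 -0.02994661  1.15376268] [ 0.07045903 -0.09365684 -1.54779419] [[392.17459983   0.         256.47966384]
 [  0.         392.17459983 201.79828832]
 [  0.           0.           1.        ]] dict_keys(['color', 'depth', 'mtx', 'eye', 'rotation'])
scene [ 0.981063   -0.63688674  0.81130044] [0.80169989 0.27648516 0.6048626 ] [[379.62813946   0.         251.7604729 ]
 [  0.         379.62813946 196.06308196]
 [  0.           0.           1.        ]] dict_keys(['color', 'depth', 'mtx', 'eye', 'rotation'])
{'time': 0.1, 'q': array([-1.35988856e+00,  2.64734588e-01,  1.60523437e+00, -5.91984680e-05,
        1.27370712e+00, -3.69203837e-02]), 'joint_vel': array([ 0.00128982, -0.00135173, -0.00359853,  0.00125033,  0.00032986,
       -0.00066569]), 'joint_torque': array([ 1.67118587e-04, -5.16706717e+01, -3.68590522e+01, -1.02824602e-04,
        6.22069841e-03,  2.51186954e-06]), 'tool_pos': array([ 0.16548924, -0.65408941,  0.40344955]), 'tcp_rot': array([-3.11544625e+00, -3.88063240e-01,  3.72643873e-04]), 'wrist_force': array([-0.10564962,  0.03669534, -0.36986372]), 'torque': array([ 0.01242472, -0.04780275, -0.03065406]), 'grip_force': 0.0, 'width': 1.002063666339293}
```

View pics/top0.png

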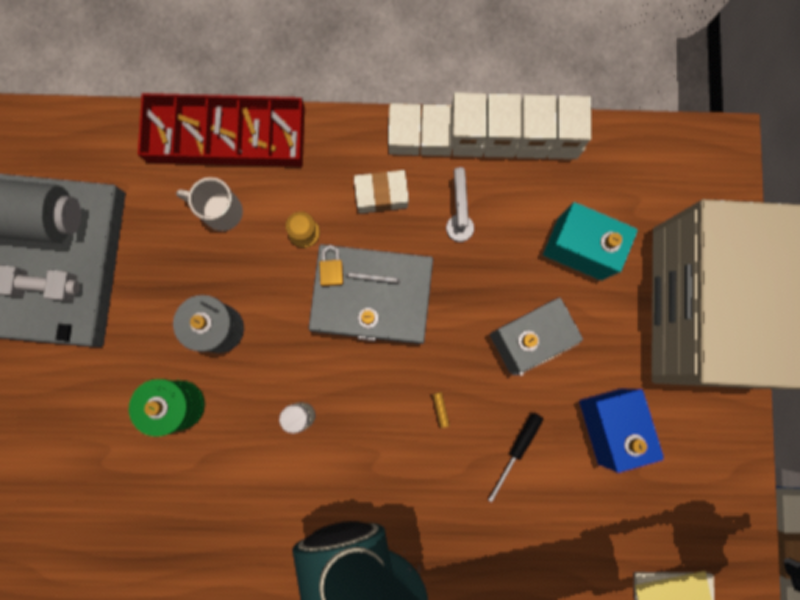

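View pics/scene0.png

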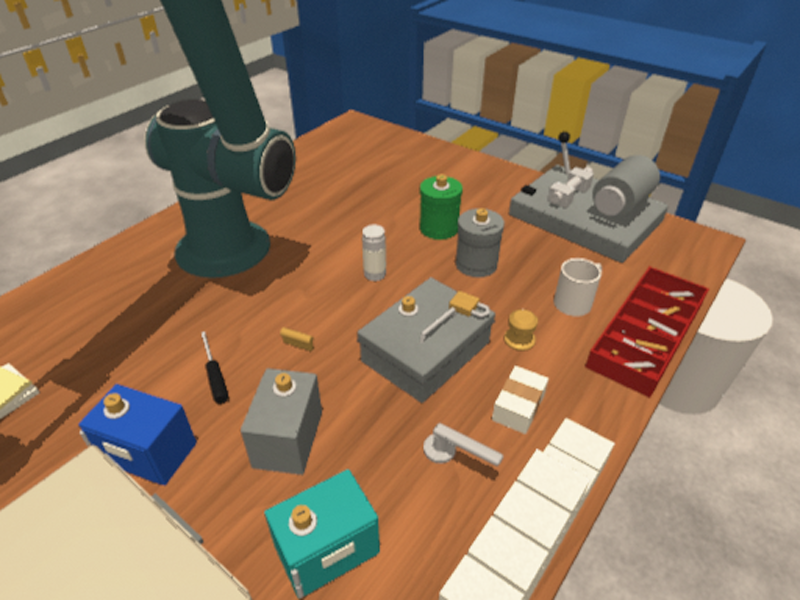

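The top view's brass caps are: grey cash box (368,317), grey tin (199,322), green tin look-alike (155,408), grey key box (530,341), turquoise look-alike (612,241) and blue look-alike (636,446). I choose the three grey ones by the description, and will measure them and check a close crop.

```bash
sed -i 's/np.array(c\["rotation"\]).T/cv2.Rodrigues(np.array(c["rotation"]))[0].T/' h.py
python3 - <<'E'
from h import *
from scipy.ndimage import label
for n in("top","scene"):
    c=dict(np.load(n+".npz"));P=cloud(c);hsv=cv2.cvtColor(c["color"],cv2.COLOR_RGB2HSV)
    m=(hsv[...,0]>10)&(hsv[...,0]<26)&(hsv[...,1]>150)&(hsv[...,2]>120)&(P[...,2]>.085)&(P[...,2]<.16)&(c["depth"]>0)
    L,k=label(m)
    for i in range(1,k+1):
        s=L==i
        if s.sum()<15: continue
        q=P[s];zt=np.percentile(q[:,2],80);t=q[q[:,2]>zt-.006]
        v,u=np.nonzero(s)
        print(n,s.sum(),"px",(u.mean()*800/512).round(),(v.mean()*600/384).round(),t.mean(0).round(4),((t.max(0)+t.min(0))/2).round(4),np.ptp(t,0).round(3))
    if n=="top":
        im=c["color"][160:240,100:390,::-1]
        cv2.imwrite("pics/crop.png",cv2.resize(im,(797,220),interpolation=cv2.INTER_CUBIC))
        print("table",np.median(P[300:340,200:300,2]))
E
```

```text
top 48 px 614.0 239.0 [ 0.6559 -0.4077  0.1246] [ 0.6558 -0.4075  0.1249] [0.017 0.02  0.008]
top 211 px 330.0 272.0 [0.5914 0.0794 0.0991] [0.5917 0.0795 0.0992] [0.04  0.037 0.009]
top 42 px 367.0 317.0 [0.5137 0.0135 0.1048] [0.5134 0.0133 0.1051] [0.017 0.016 0.01 ]
top 54 px 197.0 321.0 [0.4964 0.2933 0.139 ] [0.4958 0.2938 0.1401] [0.016 0.021 0.008]
top 45 px 529.0 340.0 [ 0.4785 -0.2618  0.1227] [ 0.4777 -0.262   0.1232] [0.016 0.019 0.01 ]
top 59 px 152.0 408.0 [0.3541 0.3585 0.14  ] [0.355  0.3588 0.1395] [0.018 0.023 0.008]
top 49 px 638.0 446.0 [ 0.3068 -0.4433  0.1249] [ 0.3061 -0.4432  0.1255] [0.018 0.021 0.008]
table 0.0012781134906230118
scene 435 px 580.0 73.0 [0.3193 1.1988 0.1095] [0.3178 1.2038 0.11  ] [0.101 0.184 0.01 ]
scene 30 px 441.0 180.0 [0.3581 0.354  0.1361] [0.3574 0.3554 0.1361] [0.022 0.025 0.007]
scene 34 px 482.0 214.0 [0.5015 0.2894 0.1349] [0.5006 0.2903 0.1355] [0.021 0.024 0.01 ]
scene 162 px 464.0 302.0 [0.5962 0.0746 0.0962] [0.5951 0.0781 0.0958] [0.043 0.043 0.008]
scene 53 px 408.0 304.0 [0.5195 0.0091 0.1019] [0.5193 0.0095 0.1015] [0.021 0.023 0.008]
scene 67 px 283.0 382.0 [ 0.4838 -0.2672  0.1207] [ 0.4824 -0.2661  0.1201] [0.023 0.022 0.007]
scene 73 px 113.0 403.0 [ 0.3114 -0.447   0.1225] [ 0.3085 -0.4465  0.1212] [0.025 0.02  0.007]
scene 110 px 301.0 517.0 [ 0.6601 -0.4118  0.1226] [ 0.6592 -0.4112  0.1218] [0.022 0.023 0.008]
```

View pics/crop.png

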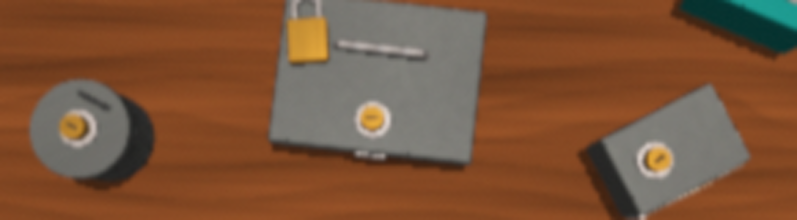

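The crop confirms the choices: grey tin cap at (72,127), cash box cap at (371,118), grey key box cap at (657,159). Next I check for tall obstacles and work out the shifts.

```bash
python3 - <<'E'
from h import *
c=dict(np.load("top.npz"));P=cloud(c);v,u=np.mgrid[:384,:512]
m=(P[...,2]>.15)&(c["depth"]>0)&(u>400)&(v<300)
q=P[m];print(q.min(0),q.max(0),np.percentile(q,[1,99],axis=0).round(3))
m=(P[...,2]>.15)&(c["depth"]>0)&(u<80)&(v<300);q=P[m];print(q.min(0),q.max(0)) if len(q) else 0
print(bot.tip_reach)
s=bot.read_state();t=s["tool_pos"]
for p in([.516,.0115],[.499,.2915],[.481,-.2645]):print((np.array(p)-[.166,-.654])/.5)
E
```

```text
[ 0.40791527 -0.68783656  0.15001752] [ 0.71237519 -0.5076125   0.19639311] [[ 0.413 -0.681  0.156]
 [ 0.706 -0.513  0.195]]
[0.64647642 0.54728729 0.15000041] [0.71781385 0.62844344 0.16584531]
0.1734
[0.7   1.331]
[0.666 1.891]
[0.63  0.779]
```

Call:
drive_tool:
  claw: [0, 0, 0, 0, 0, 0, 0, 0]
  slide:
    - [0.3, 0.58, 0]
    - [0.3, 0.58, 0]
    - [0.3, 0.58, 0]
    - [0.3, 0.58, 0]
    - [0.3, 0.58, 0]
    - [0.3, 0.58, 0]
    - [0.3, 0.58, 0]
    - [0.3, 0.58, 0]
  yaw: [0, 0, 0, 0, 0, 0, 0, 0]
  newtons: 30

```text
time: 0.77
tool_pos: [0.316, -0.3618, 0.4041]
tcp_rot: [-3.116, -0.388, 0.0]
wrist_force: [-0.2, -0.0, 0.4]
width: -0.0
grip_force: 0.0
```

Call:
drive_tool:
  claw: [0, 0, 0, 0, 0, 0, 0, 0]
  slide:
    - [0.3, 0.58, 0]
    - [0.3, 0.58, 0]
    - [0.3, 0.58, 0]
    - [0.3, 0.58, 0]
    - [0.3, 0.58, 0]
    - [0.3, 0.58, 0]
    - [0.3, 0.58, 0]
    - [0.3, 0.58, 0]
  yaw: [0, 0, 0, 0, 0, 0, 0, 0]

```text
time: 1.43
tool_pos: [0.4659, -0.0718, 0.4045]
tcp_rot: [-3.117, -0.39, -0.0]
wrist_force: [0.5, -1.4, -0.0]
width: 0.002
grip_force: 0.0
```

Call:
drive_tool:
  claw: [0, 0, 0, 0, 0, 0, 0, 0]
  slide:
    - [0.1, 0.17, 0]
    - [0.1, 0.17, 0]
    - [0.1, 0.17, 0]
    - [0.1, 0.17, -0.15]
    - [0.1, 0.17, -0.2]
    - [0.1, 0.17, -0.2]
    - [0.1, 0.17, -0.2]
    - [0.1, 0.17, -0.2]
  yaw: [0, 0, 0, 0, 0, 0, 0, 0]

```text
time: 2.1
tool_pos: [0.5149, 0.0107, 0.3034]
tcp_rot: [-3.117, -0.388, 0.005]
wrist_force: [1.1, 0.9, 0.9]
width: -0.001
grip_force: 0.0
```

```bash
python3 - <<'E'
from h import *
o=[]
for n in("top","scene"):
    c=bot.read_camera(n);np.savez(n+"1.npz",**c)
    R=cv2.Rodrigues(np.array(c["rotation"]))[0]
    p=R.T@(np.array([.516,.0115,.104])-c["eye"]);K=c["mtx"]
    u=int(K[0,2]+K[0,0]*p[0]/-p[2]);v=int(K[1,2]+K[1,1]*p[1]/p[2]);print(n,u,v)
    o.append(cv2.resize(c["color"][v-50:v+50,u-50:u+50,::-1],(400,400),interpolation=cv2.INTER_CUBIC))
cv2.imwrite("pics/c1.png",np.hstack(o));print(bot.read_state()["tool_pos"],bot.read_state()["wrist_force"])
E
```

```text
top 235 202
scene 260 191
[0.51650388 0.01047716 0.30646414] [ 0.59934337 -0.07647469  0.52035775]
```

View pics/c1.png

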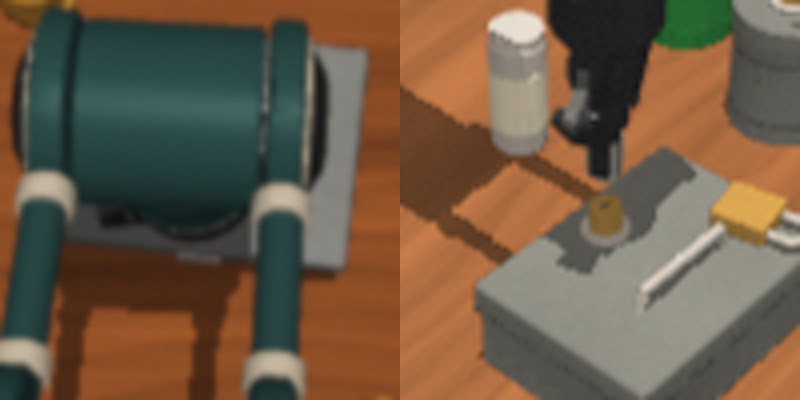

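The scene crop shows the shut fingers (603,175) straight above the cash box cap (605,205). I go down gently.

Call:
drive_tool:
  claw: [0, 0, 0, 0, 0, 0, 0, 0]
  slide:
    - [0, 0, -0.02]
    - [0, 0, -0.035]
    - [0, 0, -0.045]
    - [0, 0, -0.05]
    - [0, 0, -0.055]
    - [0, 0, -0.06]
    - [0, 0, -0.06]
    - [0, 0, -0.06]
  yaw: [0, 0, 0, 0, 0, 0, 0, 0]

```text
time: 2.87
tool_pos: [0.5155, 0.0106, 0.2749]
tcp_rot: [3.117, 0.388, -0.0]
wrist_force: [-1.0, -0.5, 2.5]
width: 0.0
grip_force: 1.1
```

Call:
drive_tool:
  claw: [0, 0, 0, 0, 0, 0, 0, 0]
  slide:
    - [0, 0, -0.004]
    - [0, 0, -0.008]
    - [0, 0, -0.012]
    - [0, 0, -0.016]
    - [0, 0, -0.018]
    - [0, 0, -0.02]
    - [0, 0, -0.02]
    - [0, 0, -0.02]
  yaw: [0, 0, 0, 0, 0, 0, 0, 0]

```text
time: 3.53
tool_pos: [0.5157, 0.0106, 0.2647]
tcp_rot: [3.117, 0.388, 0.001]
wrist_force: [-0.6, -0.9, 3.8]
width: -0.004
grip_force: 1.5
```

Call:
drive_tool:
  claw: [0, 0, 0, 0, 0]
  slide:
    - [0, 0, -0.002]
    - [0, 0, -0.004]
    - [0, 0, -0.006]
    - [0, 0, -0.006]
    - [0, 0, -0.006]
  yaw: [0, 0, 0, 0, 0]

```text
time: 3.95
tool_pos: [0.5158, 0.0106, 0.2623]
tcp_rot: [3.117, 0.388, 0.001]
wrist_force: [-1.3, -0.4, 7.5]
width: 0.004
grip_force: 3.8
```

Call:
drive_tool:
  claw: [0, 0, 0]
  slide:
    - [0, 0, -0.002]
    - [0, 0, -0.002]
    - [0, 0, -0.002]
  yaw: [0, 0, 0]

```text
time: 4.2
tool_pos: [0.5158, 0.0106, 0.2616]
tcp_rot: [3.117, 0.388, 0.001]
wrist_force: [-3.5, -0.8, 8.9]
width: 0.0
grip_force: 4.6
```

Call:
drive_tool:
  claw: [0, 0, 0, 0, 0, 0, 0, 0]
  slide:
    - [0, 0, 0.04]
    - [0, 0, 0.12]
    - [0, 0, 0.2]
    - [-0.03, 0.5, 0.2]
    - [-0.03, 0.5, 0.2]
    - [-0.03, 0.5, 0.2]
    - [-0.03, 0.5, 0.2]
    - [-0.03, 0.5, 0.2]
  yaw: [0, 0, 0, 0, 0, 0, 0, 0]

```text
time: 4.87
tool_pos: [0.5024, 0.2202, 0.3602]
tcp_rot: [-3.118, -0.387, 0.0]
wrist_force: [0.3, -0.5, 0.7]
width: -0.003
grip_force: 0.0
```

Call:
drive_tool:
  claw: [0, 0, 0, 0]
  slide:
    - [0, 0.14, 0]
    - [0, 0.14, 0]
    - [0, 0.14, 0]
    - [0, 0.14, 0]
  yaw: [0, 0, 0, 0]

```text
time: 5.2
tool_pos: [0.5025, 0.2901, 0.3596]
tcp_rot: [3.116, 0.393, -0.002]
wrist_force: [0.4, 0.2, -0.0]
width: 0.002
grip_force: 0.0
```

```bash
python3 - <<'E'
from h import *
c=bot.read_camera("scene");s=bot.read_state();print(s["tool_pos"])
P=cloud(c);hsv=cv2.cvtColor(c["color"],cv2.COLOR_RGB2HSV)
br=(hsv[...,0]>10)&(hsv[...,0]<26)&(hsv[...,1]>150)&(hsv[...,2]>90)
for p in([.516,.0115],[.499,.2915],[.481,-.2645]):
    m=br&(np.hypot(P[...,0]-p[0],P[...,1]-p[1])<.03)&(P[...,2]>.07)&(c["depth"]>0)
    q=P[m];print(m.sum(),q.mean(0).round(4) if len(q) else 0,np.percentile(q[:,2],[80,95]) if len(q) else 0)
cv2.imwrite("pics/c2.png",cv2.resize(c["color"][90:230,200:360,::-1],(640,560),interpolation=cv2.INTER_CUBIC))
E
```

```text
[0.50264896 0.28887578 0.35963351]
26 [0.5193 0.009  0.0907] [0.09161562 0.09175618]
39 [0.5009 0.2859 0.148 ] [0.1370555  0.28022074]
70 [ 0.4852 -0.2681  0.1188] [0.12189647 0.12301679]
```

View pics/c2.png

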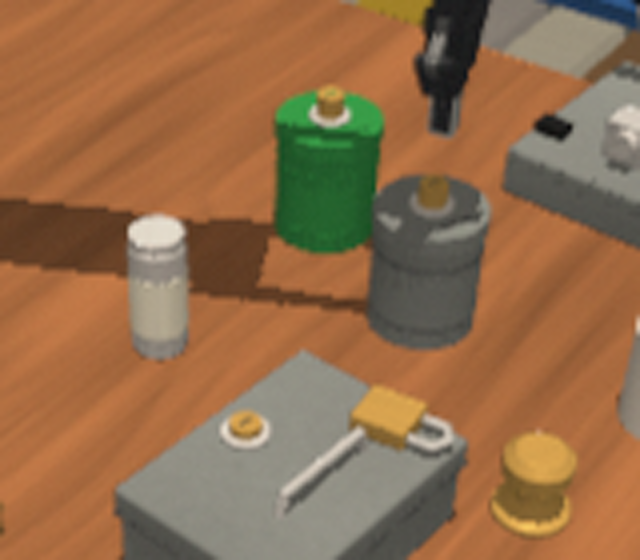

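The crop shows the cash box lock in (240,425) and the fingers (443,130) above the grey tin's cap (433,190). Now I press the coin tin's lock.

Call:
drive_tool:
  claw: [0, 0, 0, 0, 0, 0, 0, 0]
  slide:
    - [-0.006, 0.004, -0.04]
    - [-0.006, 0.004, -0.07]
    - [-0.006, 0.004, -0.085]
    - [-0.006, 0.004, -0.09]
    - [-0.006, 0.004, -0.095]
    - [-0.006, 0.004, -0.1]
    - [-0.006, 0.004, -0.104]
    - [-0.006, 0.004, -0.104]
  yaw: [0, 0, 0, 0, 0, 0, 0, 0]

```text
time: 5.92
tool_pos: [0.5006, 0.2903, 0.3096]
tcp_rot: [3.117, 0.388, 0.002]
wrist_force: [-0.0, -2.0, 2.4]
width: 0.003
grip_force: 1.4
```

Call:
drive_tool:
  claw: [0, 0, 0, 0, 0]
  slide:
    - [0, 0, -0.004]
    - [0, 0, -0.008]
    - [0, 0, -0.01]
    - [0, 0, -0.01]
    - [0, 0, -0.01]
  yaw: [0, 0, 0, 0, 0]

```text
time: 6.33
tool_pos: [0.5005, 0.2907, 0.3041]
tcp_rot: [-3.117, -0.388, -0.002]
wrist_force: [0.8, -1.6, 3.8]
width: -0.003
grip_force: 1.7
```

Target TCP z ≈ 0.2965.

Call:
drive_tool:
  claw: [0, 0, 0, 0, 0, 0]
  slide:
    - [0, 0, -0.004]
    - [0, 0, -0.008]
    - [0, 0, -0.012]
    - [0, 0, -0.014]
    - [0, 0, -0.014]
    - [0, 0, -0.014]
  yaw: [0, 0, 0, 0, 0, 0]

```text
time: 6.83
tool_pos: [0.5005, 0.2908, 0.2974]
tcp_rot: [-3.117, -0.388, -0.002]
wrist_force: [0.8, -2.3, 8.5]
width: 0.003
grip_force: 3.6
```

Call:
drive_tool:
  claw: [0, 0, 0, 0, 0, 0, 0, 0]
  slide:
    - [0, 0, 0.04]
    - [0, 0, 0.1]
    - [0, 0, 0.16]
    - [-0.02, -0.8, 0.16]
    - [-0.02, -0.8, 0.16]
    - [-0.02, -0.8, 0.16]
    - [-0.02, -0.8, 0.16]
    - [-0.02, -0.8, 0.16]
  yaw: [0, 0, 0, 0, 0, 0, 0, 0]

```text
time: 7.5
tool_pos: [0.4936, 0.0812, 0.3753]
tcp_rot: [-3.116, -0.39, 0.004]
wrist_force: [1.2, -0.6, -0.6]
width: -0.004
grip_force: 0.0
```

Call:
drive_tool:
  claw: [0, 0, 0, 0, 0, 0, 0, 0]
  slide:
    - [-0.024, -0.66, 0]
    - [-0.024, -0.66, 0]
    - [-0.024, -0.66, 0]
    - [-0.024, -0.66, 0]
    - [-0.024, -0.66, 0]
    - [-0.024, -0.66, 0]
    - [-0.024, -0.66, 0]
    - [-0.024, -0.66, 0]
  yaw: [0, 0, 0, 0, 0, 0, 0, 0]

```text
time: 8.17
tool_pos: [0.4819, -0.2493, 0.3753]
tcp_rot: [-3.115, -0.387, 0.002]
wrist_force: [0.2, 1.2, -0.1]
width: -0.001
grip_force: 0.0
```

Call:
drive_tool:
  claw: [0, 0]
  slide:
    - [0, -0.02, 0]
    - [0, -0.02, 0]
  yaw: [0, 0]

```text
time: 8.33
tool_pos: [0.4823, -0.2598, 0.3752]
tcp_rot: [-3.116, -0.382, 0.003]
wrist_force: [-0.2, 0.7, -0.1]
width: 0.003
grip_force: 0.0
```

```bash
cat > chk.py <<'E'
from h import *
for n in("scene","top"):
  c=bot.read_camera(n);s=bot.read_state();print(n,s["tool_pos"],s["wrist_force"])
  P=cloud(c);hsv=cv2.cvtColor(c["color"],cv2.COLOR_RGB2HSV)
  br=(hsv[...,0]>10)&(hsv[...,0]<26)&(hsv[...,1]>150)&(hsv[...,2]>90)
  for p in([.516,.0115],[.499,.2915],[.481,-.2645]):
    m=br&(np.hypot(P[...,0]-p[0],P[...,1]-p[1])<.03)&(P[...,2]>.07)&(P[...,2]<.15)&(c["depth"]>0)
    q=P[m];print(m.sum(),q.mean(0).round(4) if len(q) else 0,np.percentile(q[:,2],[80,95]) if len(q) else 0)
  if n=="scene":cv2.imwrite("pics/c%d.png"%(s["time"]*100),cv2.resize(c["color"][...,::-1],(800,600),interpolation=cv2.INTER_CUBIC));print("pics/c%d.png"%(s["time"]*100))
E
python3 chk.py; mv pics/c8*.png pics/k.png
```

```text
scene [ 0.48238571 -0.25816879  0.37522369] [ 0.68076247 -0.04412128  0.79072268]
27 [0.519  0.0095 0.0905] [0.0914124  0.09235962]
19 [0.5005 0.2903 0.1258] [0.12701567 0.12759612]
69 [ 0.4854 -0.2682  0.1186] [0.1219734  0.12311959]
pics/c838.png
top [ 0.48251078 -0.25709398  0.37535418] [-0.9791043   0.12298501 -0.42376842]
37 [0.5144 0.0138 0.0928] [0.09432389 0.09504401]
47 [0.4969 0.2934 0.1279] [0.12929191 0.13131062]
0 0 0
```

View pics/k.png

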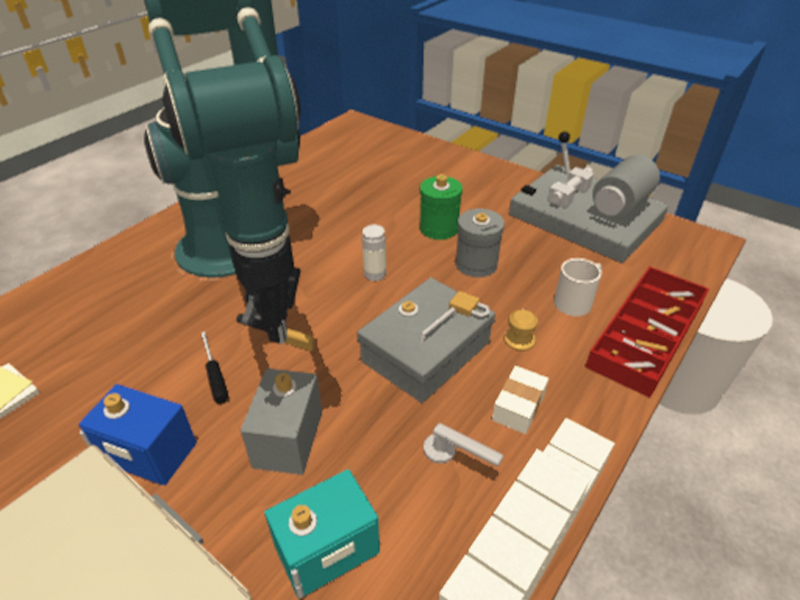

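Coin lock is in (top 0.127), and the view shows the fingers (280,335) above the grey key box cap (283,382). Now the key box.

Call:
drive_tool:
  claw: [0, 0, 0, 0, 0, 0, 0, 0]
  slide:
    - [-0.004, -0.014, -0.06]
    - [-0.004, -0.014, -0.11]
    - [-0.004, -0.014, -0.135]
    - [-0.004, -0.014, -0.145]
    - [-0.004, -0.014, -0.15]
    - [-0.004, -0.014, -0.155]
    - [-0.004, -0.014, -0.16]
    - [-0.004, -0.014, -0.16]
  yaw: [0, 0, 0, 0, 0, 0, 0, 0]

```text
time: 9.1
tool_pos: [0.4814, -0.2646, 0.2975]
tcp_rot: [3.117, 0.389, 0.002]
wrist_force: [0.6, -0.1, -0.5]
width: 0.0
grip_force: 0.0
```

Call:
drive_tool:
  claw: [0, 0, 0, 0, 0, 0]
  slide:
    - [0, 0, -0.004]
    - [0, 0, -0.008]
    - [0, 0, -0.012]
    - [0, 0, -0.014]
    - [0, 0, -0.014]
    - [0, 0, -0.014]
  yaw: [0, 0, 0, 0, 0, 0]

```text
time: 9.6
tool_pos: [0.4814, -0.265, 0.2904]
tcp_rot: [3.116, 0.388, 0.003]
wrist_force: [2.1, 0.2, 2.9]
width: 0.002
grip_force: 1.7
```

Call:
drive_tool:
  claw: [0, 0, 0, 0, 0, 0, 0]
  slide:
    - [0, 0, -0.004]
    - [0, 0, -0.008]
    - [0, 0, -0.012]
    - [0, 0, -0.015]
    - [0, 0, -0.017]
    - [0, 0, -0.017]
    - [0, 0, -0.017]
  yaw: [0, 0, 0, 0, 0, 0, 0]

```text
time: 10.18
tool_pos: [0.4813, -0.2649, 0.282]
tcp_rot: [3.117, 0.388, 0.002]
wrist_force: [1.4, 1.0, 8.3]
width: 0.001
grip_force: 4.1
```

Home at 8.3 N. I back off and check.

Call:
drive_tool:
  claw: [0, 0, 0, 0, 0, 0, 0, 0]
  slide:
    - [0, 0, 0.03]
    - [0, 0, 0.1]
    - [0, 0, 0.18]
    - [0, 0, 0.25]
    - [0, 0, 0.25]
    - [0, 0, 0.25]
    - [0, 0, 0.25]
    - [0, 0, 0.25]
  yaw: [0, 0, 0, 0, 0, 0, 0, 0]

```text
time: 10.85
tool_pos: [0.4799, -0.2642, 0.4033]
tcp_rot: [-3.114, -0.388, 0.007]
wrist_force: [-0.3, -0.6, -0.3]
width: -0.001
grip_force: 0.0
```

```bash
python3 chk.py; mv pics/c10*.png pics/e.png||mv pics/c1???.png pics/e.png
```

```text
scene [ 0.47998114 -0.2642304   0.40327658] [ 0.60173612  0.49506136 -1.16452328]
28 [0.519  0.0092 0.0907] [0.09138854 0.09270053]
18 [0.5003 0.2914 0.1252] [0.12635905 0.12689288]
44 [ 0.4826 -0.2663  0.1106] [0.11175458 0.11293521]
pics/c1090.png
top [ 0.48012623 -0.26429601  0.40344635] [-0.4121982   0.09592485  0.04756053]
37 [0.5144 0.0138 0.0929] [0.09432761 0.094807  ]
46 [0.4968 0.2933 0.1286] [0.13028238 0.13175245]
0 0 0
```

View pics/e.png

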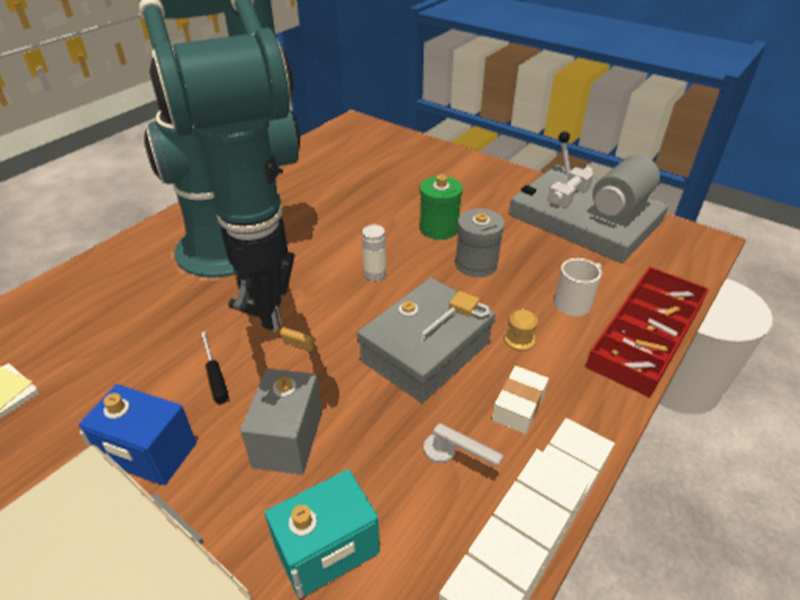

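All three grey boxes' caps are low, at (408,308), (482,217) and (284,386). Everything else stands where it was, and the arm is clear.

```bash
python3 -c "
from workcell import bot
print(bot.finish_job())"
```

```text
the job is handed in; nothing more can be done
None
```

I pressed all three push locks fully home in the order asked (cash box, coin tin, key box), with the wrist force reading under 9 N at each press. The camera showed all three caps down and nothing else moved, and I handed the job in at about 11 s.

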